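# Vent the spray line and pull the filter cassette

### The arm

A 6-joint arm with a two-finger parallel gripper is mounted at the origin on a cart in front of the work surface, level with it; the furniture and walls round the work are solid. World frame = base frame: x ahead of the robot, y to its left, z up, the work surface at z = 0. Lengths are in m, angles in rad, forces in N, time in s.
With the tool pointing down it reaches from about 0.225 to 0.875 m from the base axis. Payload 3.4 kg.
Tool frame: the origin (TCP) lies at the very end of the fingers, on their centre line; the grasp point (between the pads) lies 19 mm behind it; z points along the fingers, y is the direction in which the jaws open and shut (so a half turn about z gives the same grasp; the last joint's range is limited). The gripper opens to 85 mm and grips with 20 to 120 N. Pads are 22 mm wide; open, the fingers measure 114 mm over their backs; the gripper's body (76 mm by 85 mm) begins 54 mm behind the grasp point. The pads swing forward as they close: fully open they stand 13 mm farther back than shut.
Start: joints at [-0.121, 0.276, 1.505, -0, 1.361, -0.121], TCP at [0.575, -0, 0.231] pointing down, gripper open.
Joint ranges: [-2.89, 2.89], [-0.75, 2.08], [0.22, 2.7], [-1.18, 4.32], [0.11, 2.71], [-2.7, 2.7]. Speed limits (rad/s): [2.57, 2.57, 3.14, 3.14, 3.14, 3.14].

### API

Orientations are given as a unit quaternion [w, x, y, z].
In Python, from rig import telemetry, optics, order gives the robot as it stands.
- The arm moves only by the shell command python3 -m creep 'ROWS' [FORCE]. ROWS is a JSON object of lists of equal length, an entry for each row: "slide": the shift along the world's x, y, z normalised to -1 to 1, where 1 is 0.15 m, a list of three; "twist": the turn, a rotation vector about the world's x, y, z normalised to -1 to 1, where 1 is 360 degrees, a list of three; "fingers": the gripper's target within -1 to 1 (fully open at 1, half-way at 0, shut at -1). A call has 1 to 20 rows; each row is the pose to reach, as a shift and turn from the pose commanded when the call began, turning the shorter way round; what a row does not reach only later rows make up. A row lasts 1/10 s, in which the tool goes at most 50 mm and 8.59 degrees, less where a joint would pass 70% of its speed; a pose out of reach is approached as far as the arm can. A call with a number of a shift or a turn outside -1 to 1 is refused whole. A call with a gripper value outside its range is refused whole. The fingers move at their own pace and stop on an object; FORCE is the grip in N (left out, the last holds). Time passes only in rows, so rows that repeat a pose let the fingers close. It gives the time, the measured TCP pose, the force and the opening at its end, in the units of the state.
- telemetry.get_state(): the state, without advancing time (a new reading comes with each control period).
- optics.get_image(name): name is "scene" or "side" or "wrist"; returns a dict with "img" (480x640x3 uint8, blue, green, red), "depth" (480x640 float32, m along the optical axis (not along the pixel's ray), 0 where there is no reading), "fovy" (degrees; the focal length in pixels is half the picture's height over the tangent of half this angle, whatever the lens; pixels are square), "cx", "cy" (the principal point, pixels), "dist" ([k1, k2, p1, p2, k3] as OpenCV has them; the pictures are not rectified), "world_from_camera" (4x4, takes a point from camera to world coordinates). Camera axes: x right, y down, z forward; pixel columns grow to the right and rows downward; lengths in m; the calibration is good to about 2 mm. A picture is of the moment at which its call begins.
- order.sign_off(): hands the job in, once; it reports no verdict.
The state is a dict: "clock": time; "qpos": joint angles; "qd": joint speeds; "effort": joint torques, N m; "position": TCP position; "ee_rot": TCP orientation; "contact_force": force on the tool from outside, world axes, zero at the start; "moment": the same for the moment, N m; "width": finger opening in m.
Only numpy, scipy, OpenCV 4.12 (cv2) and the standard library are available. Lean on these libraries where they do the work, as an engineer would, in place of code of your own. Each camera call takes 0.05 s, during which the arm holds its last target.

### The job

Before the paint filter can be changed the spray line must be vented: squeeze the trigger of the spray gun in its bench rest fully home, keep it squeezed for about one second, then let it spring back. Then pinch the two side catches of the filter cassette together, lift the cassette upright and straight up about 10 cm, well clear of the filter block, and finish while still holding it there by the pinched catches. Leave the other things on the table where they are.

Things in the scene. Friction and masses are not known exactly. Their poses are not given: they have to be found in the camera images.
- gun_rest: A paint spray gun fixed upside down in a steel bench rest (base plate 150 x 96 x 8 mm, bolted down). Origin: underside of the base, on the table; z up. The barrel (aluminium, 32 mm thick, 55 mm above the table) lies along x with the nozzle at +x. The upright grip stands at x = -36 to -8 mm, 26 mm wide in y, its top at z = 150 mm, with a brass stub on it to z = 158 mm. The trigger stands in front of the grip (on its +x side).
- squeeze_point (a point): Point fixed to the gun rest at x = -8, y = 0, z = 124 mm: where to squeeze, with one finger behind the grip and one in front of the trigger, closing along the x axis of gun_rest. At this height grip and trigger together span x = -36 to +22 mm (58 mm) at rest and -36 to +10 mm (46 mm) with the trigger fully home.
- trigger (a joint): Hinge of the trigger, a dark steel bar 20 mm wide and 8 mm thick, pivoted at x = 6, z = 70 mm in the frame of gun_rest, its free end up at about z = 142 mm. 0 = released (leaning 0.22 rad away from the grip), 0.22 rad = fully squeezed towards the grip against its stop. Its spring needs about 2 N to start and 6 N to hold fully home at the squeeze point, and returns it when let go.
- filter_block: Aluminium filter block, bolted down, 90 x 80 mm (x, y) and 70 mm high on a 130 x 80 x 8 mm foot, with a brass stub at each x end. Origin: underside, z up. In its top is the socket of the cassette, with its floor at z = 12 mm; two lips along the socket's +y and -y sides hold the barbs of the cassette's catches down.
- socket_mouth (a point): Centre of the socket's mouth, on the top face of filter_block (z = 70 mm).
- cassette: Grey plastic filter cassette, 70 x 40 mm at the top and 116 mm high, about 0.18 kg, standing in the socket with about 58 mm showing. Origin: centre of its underside (12 mm above the table when seated); axes parallel to those of filter_block when seated. It slides out straight up (clearance 1.5 mm a side) once both catches are pressed in; otherwise it stays locked.
- pinch_point (a point): Point in the cassette, 90 mm above its underside (102 mm above the table when seated), midway between the two catch buttons. The buttons are ribbed, 24 mm wide in x and 24 mm high, on the +y and -y sides; 58 mm over both at rest, 46 mm with both fully pressed. Close the fingers along y of the cassette.
- catch_left (a joint): Travel of the catch on the cassette's +y side: 0 = out (locked), 0.006 m = pressed fully in. Spring 2 N at the start, 4 N fully pressed; free of its lip from about 0.005. Grip with 12 N or more so that both catches stay on their stops and carry the cassette.
- catch_right (a joint): The same for the catch on the -y side.
- tape_measure: Tape measure, 38 x 77 x 63 mm, a bystander. Origin: centre of underside.
- spanner: Steel spanner lying flat, 31 x 158 x 6 mm, a bystander. Origin: centre of underside.
- sanding_block: Grey sanding block, 63 x 105 x 36 mm, a bystander. Origin: centre of underside.
- offcut: Wooden offcut, 45 x 70 x 18 mm, a bystander. Origin: centre of underside.

How it is judged:
By the outcome, as a careful person would: the job done as asked, in the order asked, and still so for the second after the job is handed in, while the arm keeps its last pose, push and grip.
It also fails if it takes over 45 s, if anything falls off the work surface, if the arm or the gripper's body presses on something with over 40 N, if the wrist force passes 120 N, or if a joint passes its speed limit or range.

## Working session

There is one attempt and no reset: what is moved stays moved. The work goes in short steps, Python scripts to look and compute and a shell command to move; the robot and the scene stay as the last step left them, time stands still between calls to the robot, and variables do not carry over. Pictures are saved under pics/ and viewed, and the job is handed in when it is done.

```bash
ls; mkdir -p pics; python3 - <<'E'
from rig import telemetry, optics
import cv2, numpy as np
print(telemetry.get_state())
for n in ["scene","side","wrist"]:
    d=optics.get_image(n); cv2.imwrite(f"pics/{n}0.png",d["img"]); np.savez(f"pics/{n}0.npz",**d)
    print(n,d["fovy"],d["cx"],d["cy"],d["dist"],np.round(d["world_from_camera"],3).tolist(),(d["depth"]>0).mean())
E
```

```text
pics
{'clock': 0.0, 'qpos': array([-1.20981809e-01,  2.76607797e-01,  1.50616032e+00, -1.56066612e-06,
        1.36066557e+00, -1.21013881e-01]), 'qd': array([-1.59608415e-03, -3.48657774e-04,  5.18828324e-05,  3.88483450e-04,
        1.80728787e-03,  1.69596692e-03]), 'effort': array([ 6.20495921e-04, -4.16768074e+01, -2.45808578e+01, -1.52056768e-04,
        1.11346930e-02,  1.69860516e-05]), 'position': array([5.74471042e-01, 6.88187618e-05, 2.30421561e-01]), 'ee_rot': array([-7.24241675e-04,  7.07095027e-01,  7.07117936e-01, -5.68180713e-04]), 'contact_force': array([ 0.20104531,  1.06390427, -0.50412172]), 'moment': array([-0.00224711,  0.01758599,  0.01048843]), 'width': 0.08553026976673075}
scene 44.46766338685998 326.7167630165287 242.93298731881458 [0.00736929 0.         0.         0.         0.        ] [[0.734, -0.291, 0.614, -0.262], [-0.679, -0.311, 0.665, -0.906], [-0.003, -0.905, -0.426, 0.693], [0.0, 0.0, 0.0, 1.0]] 0.974755859375
side 52.660832319356516 324.65990337153335 237.63787359311704 [-0.07341706  0.          0.          0.          0.        ] [[0.874, 0.439, -0.21, 0.729], [0.486, -0.778, 0.398, -0.377], [0.011, -0.45, -0.893, 0.907], [0.0, 0.0, 0.0, 1.0]] 0.9958333333333333
wrist 61.73487700833085 313.5365828426042 239.82389625544656 [-0.02104867  0.          0.          0.          0.        ] [[1.0, 0.001, -0.001, 0.575], [0.001, -0.954, -0.3, 0.076], [-0.002, 0.3, -0.954, 0.372], [0.0, 0.0, 0.0, 1.0]] 0.99603515625
```

View pics/scene0.png

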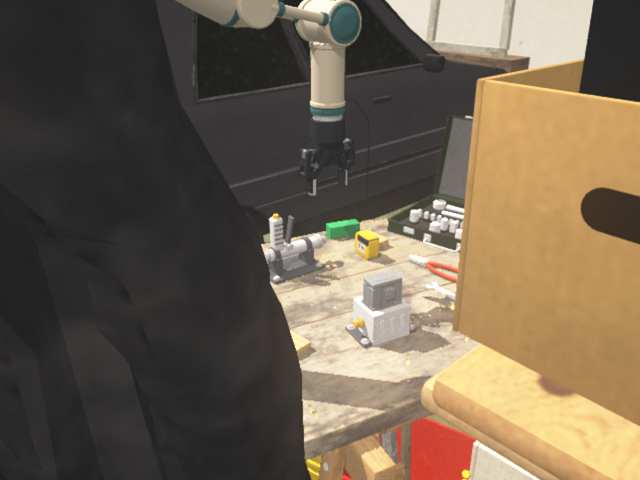

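View pics/side0.png

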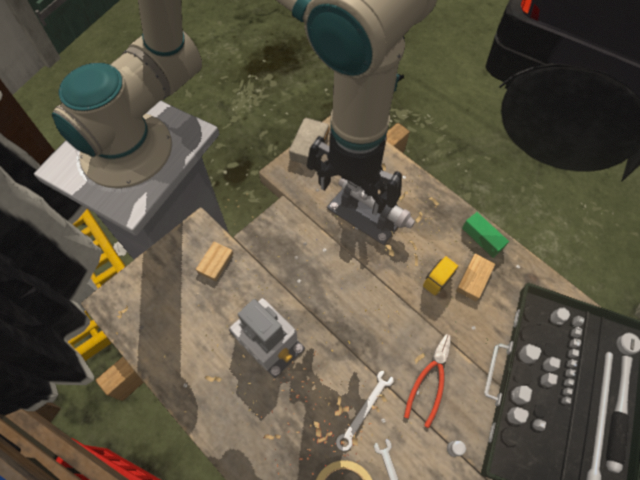

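View pics/wrist0.png

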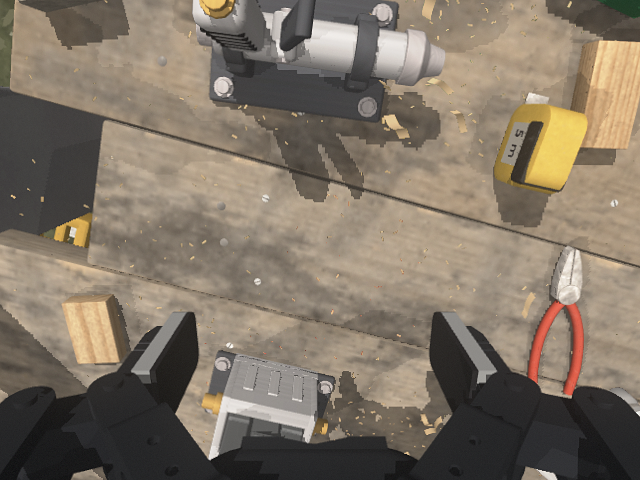

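The wrist view shows the gun (grip top about (215,5), cut off by the frame), its base plate around (300,60), the filter block around (265,400), and the tape at (540,145). The side view shows the cassette at (262,325). I'll measure these roughly with depth first.

```bash
cat > h.py <<'E'
import numpy as np, cv2
def grab(n,tag):
    from rig import optics
    d=optics.get_image(n); cv2.imwrite(f"pics/{n}{tag}.png",d["img"]); np.savez(f"pics/{n}{tag}.npz",**d); return d
def load(f): return dict(np.load(f))
def K(d):
    f=240/np.tan(np.radians(float(d["fovy"]))/2)
    return np.array([[f,0,float(d["cx"])],[0,f,float(d["cy"])],[0,0,1]])
def rays(d,uv):
    p=cv2.undistortPoints(np.asarray(uv,float).reshape(-1,1,2),K(d),d["dist"])[:,0]
    return np.c_[p,np.ones(len(p))]
def cloud(d):
    v,u=np.mgrid[0:480,0:640]
    r=rays(d,np.c_[u.ravel(),v.ravel()])*d["depth"].reshape(-1,1)
    T=d["world_from_camera"]; return (r@T[:3,:3].T+T[:3,3]).reshape(480,640,3)
def onplane(d,uv,z):
    T=d["world_from_camera"]; r=rays(d,uv)@T[:3,:3].T; o=T[:3,3]
    return o+r*((z-o[2])/r[:,2])[:,None]
E
python3 - <<'E'
from h import *
for n in ["wrist","side","scene"]:
    d=load(f"pics/{n}0.npz"); P=cloud(d)
    pts={"wrist":[(213,5),(297,30),(300,90),(222,87),(367,106),(222,362),(325,385),(210,400),(270,380),(265,432),(265,265),(540,145),(95,330)],
     "side":[(262,315),(262,345),(300,350),(443,275),(215,262),(365,408),(310,145)],"scene":[(276,217),(290,220),(383,290),(383,278),(383,325),(290,250)]}[n]
    for u,v in pts: print(n,u,v,np.round(P[v,u],3))
E
```

```text
wrist 213 5 [0.527 0.126 0.157]
wrist 297 30 [0.566 0.118 0.141]
wrist 300 90 [0.563 0.095 0.008]
wrist 222 87 [0.497 0.098 0.012]
wrist 367 106 [0.62  0.082 0.011]
wrist 222 362 [ 0.479 -0.172  0.012]
wrist 325 385 [ 0.587 -0.2    0.012]
wrist 210 400 [ 0.471 -0.198  0.038]
wrist 270 380 [ 0.531 -0.177  0.034]
wrist 265 432 [ 0.531 -0.198  0.08 ]
wrist 265 265 [ 0.526 -0.068  0.   ]
wrist 540 145 [0.747 0.054 0.061]
wrist 95 330 [ 0.355 -0.131  0.018]
side 262 315 [ 0.525 -0.208  0.128]
side 262 345 [ 0.541 -0.243  0.079]
side 300 350 [ 0.591 -0.204  0.007]
side 443 275 [0.764 0.039 0.064]
side 215 262 [ 0.355 -0.137  0.018]
side 365 408 [ 0.745 -0.238  0.009]
side 310 145 [0.383 0.197 0.035]
scene 276 217 [0.525 0.124 0.154]
scene 290 220 [0.564 0.119 0.137]
scene 383 290 [ 0.508 -0.237  0.112]
scene 383 278 [ 0.518 -0.226  0.131]
scene 383 325 [ 0.495 -0.252  0.043]
scene 290 250 [0.553 0.11  0.062]
```

```bash
python3 -m creep '{"slide":[[0,0.25,0.1],[0,0.5,0.2],[0,0.75,0.25],[0,0.75,0.25],[0,0.75,0.25]],"twist":[[0,0,0],[0,0,0],[0,0,0],[0,0,0],[0,0,0]],"fingers":[1,1,1,1,1]}' 30
python3 -c "
from h import *
grab('wrist',1);grab('side',1)"
```

```text
clock: 0.65
position: [0.5747, 0.1129, 0.2685]
ee_rot: [0.0, 0.706, 0.708, -0.0]
contact_force: [0.1, 0.8, -0.2]
width: 0.0853
```

View pics/wrist1.png

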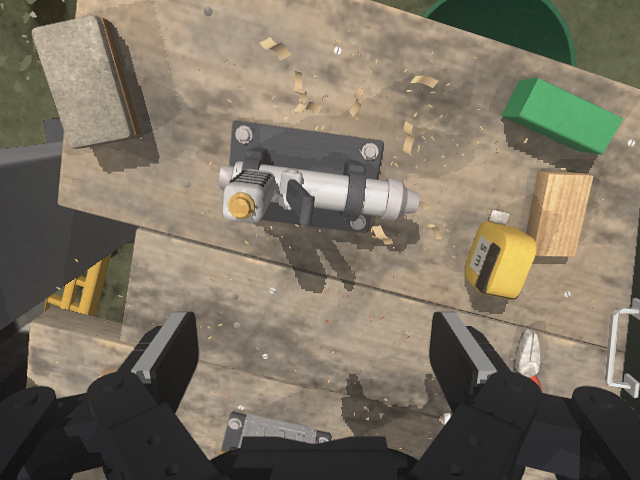

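View pics/side1.png

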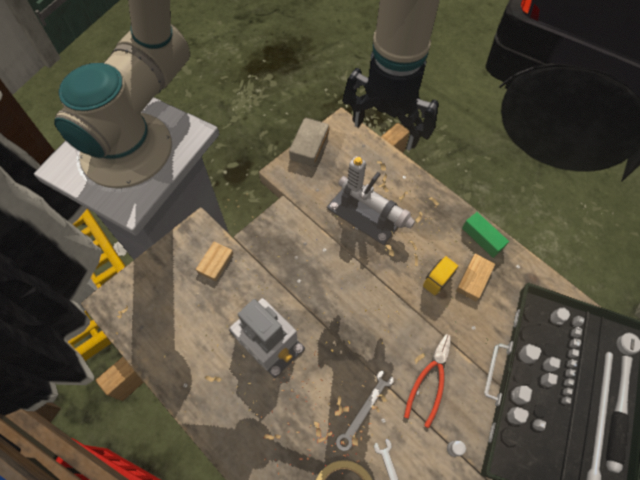

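The wrist view now shows the whole gun: base plate with corners about (235,122), (383,138), (365,232) and (225,225), the brass stub at (241,205) and the trigger at (300,200). The side view shows the gun unoccluded at (370,205) and the filter block at (265,335). Next I'll measure from height-banded masks.

```bash
python3 - <<'E'
from h import *
from scipy import ndimage
for n in ["wrist1","side1"]:
    d=load(f"pics/{n}.npz"); P=cloud(d); hsv=cv2.cvtColor(d["img"],cv2.COLOR_BGR2HSV)
    def sel(c,r,z0,z1,m=True):
        return (np.hypot(P[...,0]-c[0],P[...,1]-c[1])<r)&(P[...,2]>z0)&(P[...,2]<z1)&m
    def rect(m,name):
        l,k=ndimage.label(m); 
        if k==0: print(n,name,"none");return
        s=ndimage.sum(m,l,range(1,k+1)); m=l==1+np.argmax(s)
        q=P[m]; r=cv2.minAreaRect((q[:,:2]*1000).astype(np.float32))
        print(n,name,int(m.sum()),"rect c",np.round(r[0],1),"size",np.round(r[1],1),"ang",round(r[2],2),"z",np.round(np.median(q[:,2])*1000,1), 'mean',np.round(q[:,:2].mean(0)*1000,1))
    g=(0.56,0.12); val=hsv[...,2]
    rect(sel(g,0.13,0.005,0.016),"gun base")
    rect(sel(g,0.13,0.145,0.165,(hsv[...,1]>120)),"brass")
    rect(sel(g,0.13,0.141,0.1525),"grip top")
    rect(sel(g,0.13,0.085,0.152),"grip+trig")
    rect(sel(g,0.13,0.085,0.145,val<95),"trig")
    rect(sel(g,0.13,0.055,0.075),"barrel")
    f=(0.53,-0.21)
    rect(sel(f,0.11,0.005,0.016),"foot")
    rect(sel(f,0.11,0.065,0.074),"block top")
    rect(sel(f,0.11,0.122,0.135),"cassette top")
    rect(sel(f,0.11,0.085,0.118),"cassette mid")
d=load("pics/wrist1.npz"); print(onplane(d,[(235,122),(383,138),(224,225),(365,231)],0.008).round(4))
print(onplane(d,[(241,205)],0.158).round(4))
for n in ["wrist1"]:
    for u,v in [(270,165),(310,160),(380,200),(412,202),(400,185),(290,185),(301,215)]:print(u,v,cloud(d)[v,u].round(3))
E
python3 - <<'E'
import cv2
from h import *
d=load("pics/side1.npz")["img"]
cv2.imwrite("pics/crop1.png",np.hstack([cv2.resize(d[140:260,310:430],(400,400),interpolation=2),cv2.resize(d[280:400,205:325],(400,400),interpolation=2)]))
E
```

```text
wrist1 gun base 5225 rect c [567.1 152. ] size [ 43.1 149.7] ang 83.02 z 7.2 mean [566.7 155.9]
wrist1 brass 498 rect c [527.3 130.7] size [16.8 16.7] ang 9.09 z 156.4 mean [527.7 131.6]
wrist1 grip top 1106 rect c [527.  130.9] size [26.3 28.2] ang 82.81 z 147.9 mean [528.6 132.9]
wrist1 grip+trig 1690 rect c [527.1 131.1] size [26.9 28.3] ang 82.63 z 145.5 mean [530.3 135.8]
wrist1 trig 624 rect c [564.2 126.1] size [20.3 20.3] ang 82.78 z 125.2 mean [564.7 128.3]
wrist1 barrel 5178 rect c [580.2 125.2] size [ 38.9 177.7] ang 81.71 z 67.8 mean [595.4 125.7]
wrist1 foot 1147 rect c [ 528.3 -204.9] size [ 58.7 129.6] ang 76.55 z 8.0 mean [ 511.2 -186.1]
wrist1 block top none
wrist1 cassette top none
wrist1 cassette mid none
side1 gun base 1372 rect c [561.  105.9] size [ 59.5 151.1] ang 82.21 z 8.5 mean [562.8 103.4]
side1 brass 51 rect c [527.3 130.2] size [14.7 13.3] ang 73.29 z 156.5 mean [527.4 130. ]
side1 grip top 117 rect c [526.9 131.2] size [26.2 26.8] ang 74.54 z 148.2 mean [528.7 126.1]
side1 grip+trig 375 rect c [527.  130.9] size [27.8 27.8] ang 82.94 z 125.9 mean [529.6
[... 201 characters left out ...]
t 233 rect c [ 570.9 -247.8] size [42.1 22.6] ang 74.85 z 9.0 mean [ 570.9 -251.5]
side1 block top 894 rect c [ 524.4 -216.7] size [79.7 90.4] ang 75.1 z 69.8 mean [ 531.6 -223.9]
side1 cassette top 974 rect c [ 523.7 -217.1] size [41.  70.9] ang 74.9 z 128.1 mean [ 525.7 -218. ]
side1 cassette mid 134 rect c [ 554.7 -229.3] size [43.1 15.9] ang 51.26 z 102.3 mean [ 555.1 -229.6]
[[0.4991 0.1808 0.008 ]
 [0.6426 0.1661 0.008 ]
 [0.482  0.0778 0.008 ]
 [0.6288 0.0717 0.008 ]]
[[0.5284 0.1325 0.158 ]]
270 165 [0.537 0.145 0.054]
310 160 [0.571 0.145 0.008]
380 200 [0.632 0.118 0.071]
412 202 [0.662 0.115 0.064]
400 185 [0.65  0.13  0.065]
290 185 [0.556 0.134 0.089]
301 215 [0.566 0.122 0.141]
```

View pics/crop1.png

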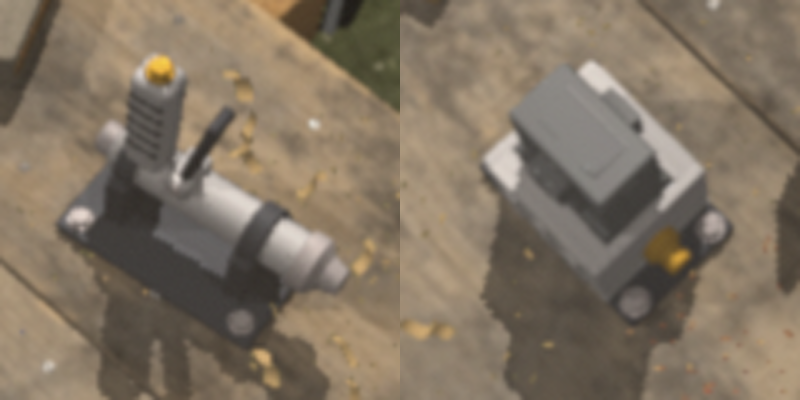

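Both views agree. The grip centre is at (527.1, 131.0) mm with gun yaw about -7.1°, so the gun origin is about (548.9, 128.3) and the squeeze point (541, 129.3, 124). The cassette centre is (524, -217) with yaw about -15°, and its top measures 41x71 mm at z=128, which matches the given sizes. Now I'll move above the squeeze point and turn -7.1°.

```bash
python3 -m creep '{"slide":[[-0.1,0.05,-0.15],[-0.225,0.11,-0.4],[-0.225,0.11,-0.45],[-0.225,0.11,-0.45],[-0.225,0.11,-0.45]],"twist":[[0,0,-0.01],[0,0,-0.0197],[0,0,-0.0197],[0,0,-0.0197],[0,0,-0.0197]],"fingers":[1,1,1,1,1]}' 30
python3 -c "
from h import *
grab('wrist',2);grab('side',2);grab('scene',2)"
```

```text
clock: 1.25
position: [0.5437, 0.1282, 0.2028]
ee_rot: [0.001, 0.75, 0.662, 0.001]
contact_force: [0.7, -0.5, 1.2]
width: 0.0852
```

View pics/wrist2.png

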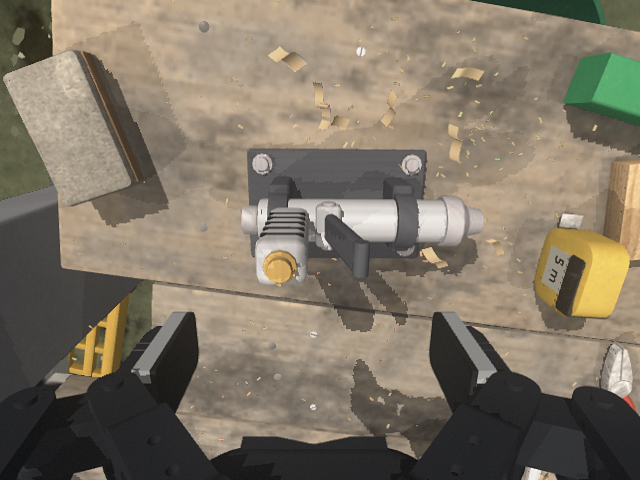

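The gun's base edges now lie level in the wrist picture, so the yaw is right. The brass stub is at (279,266) and the trigger tip at (352,265), midway between the fingers. I'll re-measure before descending.

```bash
python3 - <<'E'
from h import *
from rig import telemetry
from scipy import ndimage
d=load("pics/wrist2.npz");P=cloud(d);hsv=cv2.cvtColor(d["img"],cv2.COLOR_BGR2HSV)
near=(np.hypot(P[...,0]-.545,P[...,1]-.13)<.06)
for nm,m in [("grip",near&(P[...,2]>.143)&(P[...,2]<.152)),("gt",near&(P[...,2]>.118)&(P[...,2]<.152))]:
    l,k=ndimage.label(m)
    for i in range(1,k+1):
        q=P[l==i]
        if len(q)>80: r=cv2.minAreaRect((q[:,:2]*1000).astype(np.float32)); print(nm,len(q),np.round(r[0],1),np.round(r[1],1),round(r[2],1),q[:,2].max())
s=telemetry.get_state();print(s["position"],s["clock"])
p=s["position"][:2]*1000; a=np.radians(-7.1); o=np.array([548.9,128.3])
print("tcp in gun",np.array([[np.cos(a),np.sin(a)],[-np.sin(a),np.cos(a)]])@(p-o))
E
```

```text
grip 1474 [526.9 131.7] [24.8 27.6] 82.9 0.15198111756357843
gt 2105 [527.2 131.9] [25.4 28. ] 82.6 0.15198111756357843
gt 999 [567.8 125.4] [20.5 13.1] 82.8 0.14349858297711837
[0.54349119 0.12862704 0.20308582] 1.4
tcp in gun [-5.40776228 -0.34400617]
```

```bash
python3 -m creep '{"slide":[[0,0,-0.1],[0,0,-0.25],[0,0,-0.4],[0,0,-0.5],[0,0,-0.6],[0,0,-0.66],[0,0,-0.66],[0,0,-0.66]],"twist":[[0,0,0],[0,0,0],[0,0,0],[0,0,0],[0,0,0],[0,0,0],[0,0,0],[0,0,0]],"fingers":[1,1,1,1,1,1,1,1]}' 30
python3 -c "
from h import *
grab('wrist',3);grab('side',3);grab('scene',3)"
```

```text
clock: 2.2
position: [0.5422, 0.129, 0.1031]
ee_rot: [0.0, 0.749, 0.662, 0.001]
contact_force: [0.5, 0.3, 0.5]
width: 0.0853
```

View pics/wrist3.png

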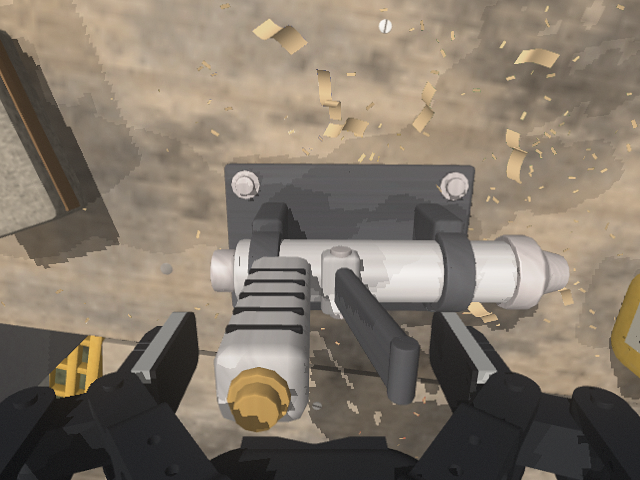

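View pics/scene3.png

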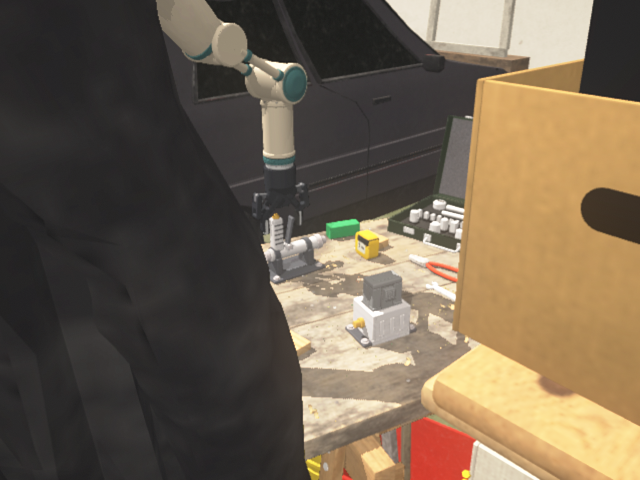

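Fingers straddle the grip and trigger: left pad about (165,350) outside the grip, right pad about (460,350) outside the trigger, no contact force. Next I'll shift about 5 mm towards the grip, so the stroke ends centred on the 46 mm squeezed span, and close.

```bash
python3 -m creep '{"slide":[[-0.02,0,0],[-0.04,0.005,0],[-0.04,0.005,0],[-0.04,0.005,0],[-0.04,0.005,0],[-0.04,0.005,0],[-0.04,0.005,0],[-0.04,0.005,0]],"twist":[[0,0,0],[0,0,0],[0,0,0],[0,0,0],[0,0,0],[0,0,0],[0,0,0],[0,0,0]],"fingers":[0.7,0.5,-1,-1,-1,-1,-1,-1]}' 30
python3 -c "
from h import *
grab('wrist',4)"
```

```text
clock: 3.15
position: [0.5353, 0.1301, 0.1037]
ee_rot: [0.0, 0.75, 0.662, 0.001]
contact_force: [-3.0, 0.2, 7.8]
width: 0.045
```

View pics/wrist4.png

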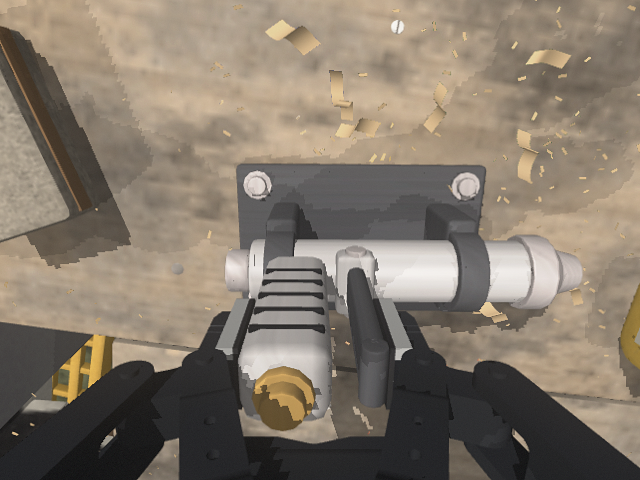

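The trigger stands upright in the picture (bar about (365,330)), clamped against the grip. The opening is 45 mm, consistent with fully home (46 mm). I'll hold.

```bash
python3 -m creep '{"slide":[[0,0,0],[0,0,0],[0,0,0]],"twist":[[0,0,0],[0,0,0],[0,0,0]],"fingers":[-1,-1,-1]}' 30
python3 - <<'E'
from h import *
from scipy import ndimage
d=grab('wrist',5);P=cloud(d)
# trigger bar: depth along front face; project points in gun frame
a=np.radians(-7.1);R=np.array([[np.cos(a),np.sin(a)],[-np.sin(a),np.cos(a)]]);o=np.array([.5489,.1283])
for n in ['wrist3.npz','wrist5.npz']:
    d=load('pics/'+n);P=cloud(d);g=(P[...,:2]-o)@R.T
    val=d["img"].max(2)
    for z in (.09,.105,.12,.132):
        m=(abs(P[...,2]-z)<.005)&(g[...,0]>-.002)&(g[...,0]<.035)&(abs(g[...,1])<.012)&(val<110)
        q=g[m][:,0]*1000
        print(n,z,len(q),np.round(np.percentile(q,[5,50,95]),1) if len(q) else '')
E
```

```text
clock: 3.5
position: [0.5353, 0.1301, 0.1037]
ee_rot: [0.0, 0.75, 0.662, 0.001]
contact_force: [-2.0, -0.5, 7.6]
width: 0.0449
wrist3.npz 0.09 424 [ 5.6  7.2 12.7]
wrist3.npz 0.105 564 [ 9.  10.7 15.8]
wrist3.npz 0.12 732 [12.5 14.  19.3]
wrist3.npz 0.132 935 [15.2 16.7 22.5]
wrist5.npz 0.09 234 [1.7 3.7 8.5]
wrist5.npz 0.105 326 [1.5 3.9 9.1]
wrist5.npz 0.12 721 [ 1.4  7.5 21.8]
wrist5.npz 0.132 838 [ 1.2  7.6 21.9]
```

The trigger's rear face is now vertical (about 1.5 mm at every height, previously sloping 5.6 to 15 mm), so it is fully home. I'll finish the 1 s hold, then open.

```bash
python3 -m creep '{"slide":[[0,0,0],[0,0,0],[0,0,0],[0,0,0],[0,0,0],[0,0,0],[0.02,0,0],[0.037,-0.005,0],[0.037,-0.005,0],[0.037,-0.005,0]],"twist":[[0,0,0],[0,0,0],[0,0,0],[0,0,0],[0,0,0],[0,0,0],[0,0,0],[0,0,0],[0,0,0],[0,0,0]],"fingers":[-1,-1,-1,-1,-1,1,1,1,1,1]}' 30
python3 - <<'E'
from h import *
grab('wrist',6)
a=np.radians(-7.1);R=np.array([[np.cos(a),np.sin(a)],[-np.sin(a),np.cos(a)]]);o=np.array([.5489,.1283])
d=load('pics/wrist6.npz');P=cloud(d);g=(P[...,:2]-o)@R.T
val=d["img"].max(2)
for z in (.09,.105,.12,.132):
        m=(abs(P[...,2]-z)<.005)&(g[...,0]>-.002)&(g[...,0]<.035)&(abs(g[...,1])<.012)&(val<110)
        q=g[m][:,0]*1000
        print(z,len(q),np.round(np.percentile(q,[5,50,95]),1) if len(q) else '')
E
```

```text
clock: 4.55
position: [0.5402, 0.129, 0.1019]
ee_rot: [-0.001, 0.75, 0.662, -0.001]
contact_force: [-0.4, -0.4, 0.5]
width: 0.0857
0.09 447 [ 5.7  7.3 12.4]
0.105 576 [ 9.1 10.6 15.7]
0.12 1298 [12.6 16.8 34.8]
0.132 1657 [15.3 20.1 34.7]
```

View pics/wrist6.png

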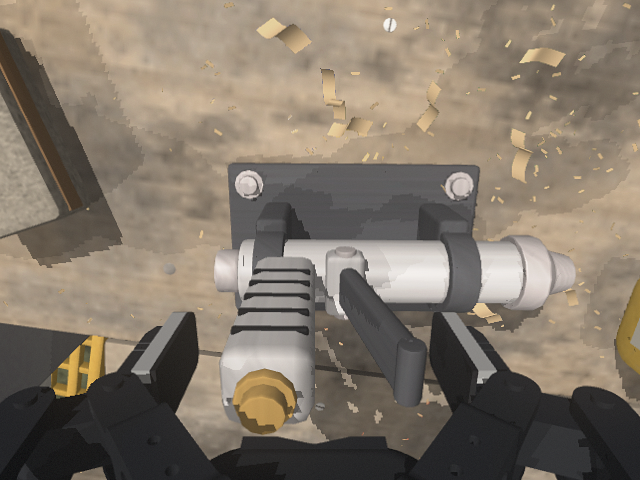

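The trigger has sprung back to its starting slope, with the bar leaning from (345,280) to (410,370) and clear of the fingers. I'll lift up, then traverse to the cassette while turning.

```bash
python3 -m creep '{"slide":[[0,0,0.15],[0,0,0.35],[0,0,0.6],[0,0,0.85],[0,-0.1,0.9],[0,-0.3,0.9],[0,-0.5,0.9],[0,-0.75,0.9],[0,-1,0.9],[0,-1,0.9]],"twist":[[0,0,0],[0,0,0],[0,0,0],[0,0,0.01],[0,0,0.03],[0,0,0.05],[0,0,0.07],[0,0,0.09],[0,0,0.11],[0,0,0.114]],"fingers":[1,1,1,1,1,1,1,1,1,1]}' 30
python3 -m creep '{"slide":[[0,-0.2,0],[0,-0.45,0],[-0.03,-0.7,0],[-0.06,-0.9,0],[-0.1,-1,0],[-0.1,-1,0],[-0.1,-1,0]],"twist":[[0,0,0.02],[0,0,0.04],[0,0,0.06],[0,0,0.08],[0,0,0.1],[0,0,0.114],[0,0,0.114]],"fingers":[1,1,1,1,1,1,1]}' 30
```

```text
clock: 5.6
position: [0.5406, -0.025, 0.2372]
ee_rot: [0.0, 0.471, 0.882, -0.001]
contact_force: [0.5, 0.2, 0.6]
width: 0.0853
clock: 6.3
position: [0.5255, -0.1707, 0.2371]
ee_rot: [-0.0, 0.131, 0.991, 0.001]
contact_force: [-0.0, 0.0, 0.2]
width: 0.0853
```

```bash
python3 - <<'E'
from h import *
from scipy import ndimage
from rig import telemetry
from scipy.spatial.transform import Rotation as Ro
for n in ["wrist","scene"]:
    d=grab(n,7); P=cloud(d); f=(0.525,-0.217)
    r0=np.hypot(P[...,0]-f[0],P[...,1]-f[1])
    for nm,a,b in [("foot",.005,.016),("block",.065,.074),("cass top",.122,.135),("mid",.085,.118)]:
        m=(r0<.1)&(P[...,2]>a)&(P[...,2]<b); l,k=ndimage.label(m)
        for i in range(1,k+1):
            q=P[l==i]
            if len(q)>150:
                r=cv2.minAreaRect((q[:,:2]*1000).astype(np.float32)); print(n,nm,len(q),np.round(r[0],1),np.round(r[1],1),round(r[2],1),round(float(np.median(q[:,2])),4))
s=telemetry.get_state(); q=s["ee_rot"]; print(s["position"],Ro.from_quat([*q[1:],q[0]]).as_matrix().round(3))
E
```

```text
wrist foot 869 [ 476.2 -187.6] [45.4 20.9] 74.8 0.0075
wrist foot 654 [ 465.5 -227.2] [31.5 19.3] 74.9 0.0079
wrist block 3684 [ 524.2 -218.3] [80.1 90.6] 75.2 0.0692
wrist cass top 5963 [ 524.4 -218.2] [40.2 70.4] 74.9 0.1274
wrist mid 1343 [ 519.7 -201.5] [78.6 33.7] 14.9 0.1104
wrist mid 282 [ 517.3 -242.9] [ 6.6 23.6] 74.2 0.1131
scene foot 480 [ 523.  -222.5] [ 78.4 132.6] 72.8 0.01
scene block 513 [ 524.4 -217.6] [86.6 93.2] 77.4 0.0707
scene cass top 422 [ 523.5 -219.1] [44.8 71.2] 75.8 0.1288
scene mid 569 [ 514.2 -231. ] [38.6 78.6] 47.4 0.1043
[ 0.5257976  -0.17022934  0.23721355] [[-0.965  0.261 -0.   ]
 [ 0.261  0.965  0.001]
 [ 0.     0.001 -1.   ]]
```

View pics/wrist7.png

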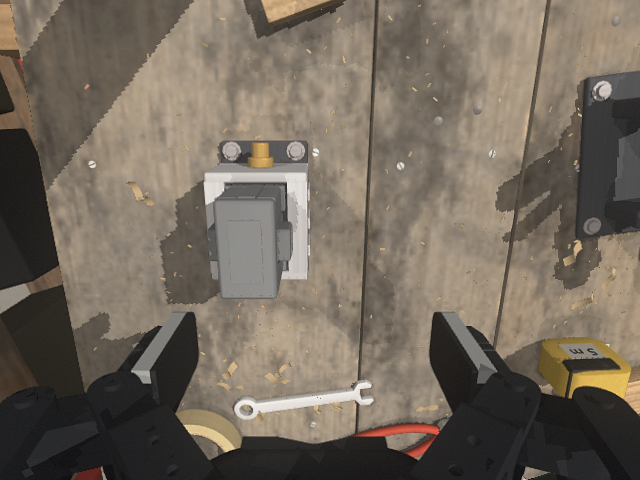

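The wrist view shows the cassette top at (248,245) and its button at (287,240), with the block's yellow stub at (260,155). It puts the cassette centre at (524.3, -218) with yaw -15.1°, in agreement with the side view, and the tool y axis is at 74.9°. The button measures x≈0 in the cassette frame. Next I'll go above it and part of the way down.

```bash
python3 -m creep '{"slide":[[-0.01,-0.2,0],[-0.01,-0.31,-0.05],[-0.01,-0.31,-0.2],[-0.01,-0.31,-0.35],[-0.01,-0.31,-0.5],[-0.01,-0.31,-0.5],[-0.01,-0.31,-0.5]],"twist":[[0,0,0],[0,0,0],[0,0,0],[0,0,0],[0,0,0],[0,0,0],[0,0,0]],"fingers":[1,1,1,1,1,1,1]}' 30
python3 -c "
from h import *
grab('wrist',8);grab('side',8);grab('scene',8)"
```

```text
clock: 7.1
position: [0.5244, -0.2173, 0.1621]
ee_rot: [-0.0, 0.131, 0.991, 0.0]
contact_force: [-0.3, -0.7, 0.7]
width: 0.0854
```

View pics/wrist8.png

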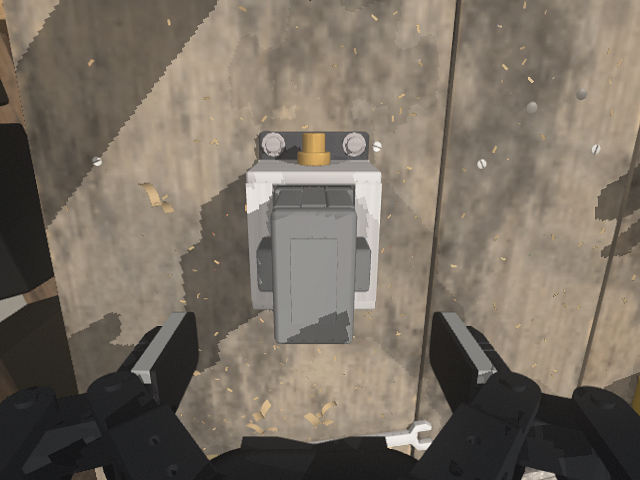

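The cassette is centred at column 314, midway between the fingers (columns 190 and 438), with its edges parallel to the picture. I'll descend to the pinch height.

```bash
python3 -m creep '{"slide":[[0,0,-0.1],[0,0,-0.22],[0,0,-0.34],[0,0,-0.45],[0,0,-0.55],[0,0,-0.55],[0,0,-0.55]],"twist":[[0,0,0],[0,0,0],[0,0,0],[0,0,0],[0,0,0],[0,0,0],[0,0,0]],"fingers":[1,1,1,1,1,1,1]}' 30
python3 -m creep '{"slide":[[0,0,0],[0,0,0],[0,0,0],[0,0,0],[0,0,0],[0,0,0],[0,0,0],[0,0,0]],"twist":[[0,0,0],[0,0,0],[0,0,0],[0,0,0],[0,0,0],[0,0,0],[0,0,0],[0,0,0]],"fingers":[0.3,-1,-1,-1,-1,-1,-1,-1]}' 30
python3 -c "
from h import *
grab('wrist',9);grab('side',9);grab('scene',9)"
```

```text
clock: 7.95
position: [0.525, -0.2178, 0.0808]
ee_rot: [0.001, 0.131, 0.991, -0.0]
contact_force: [-0.3, 0.0, 0.8]
width: 0.0854
clock: 8.75
position: [0.5253, -0.2176, 0.082]
ee_rot: [0.002, 0.131, 0.991, -0.0]
contact_force: [-2.1, 1.5, 9.4]
width: 0.041
```

View pics/wrist9.png

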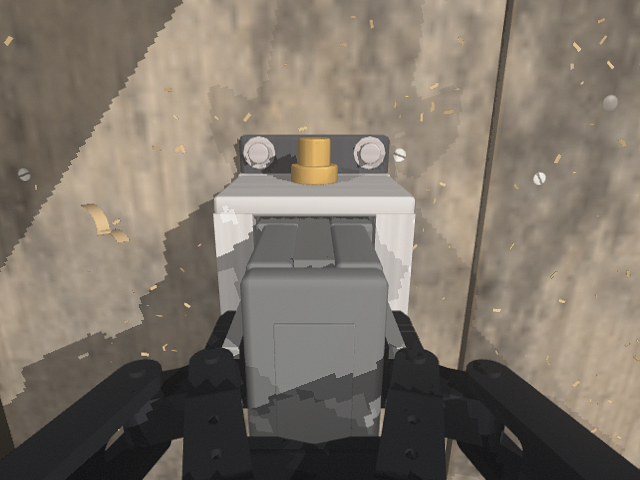

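View pics/scene9.png

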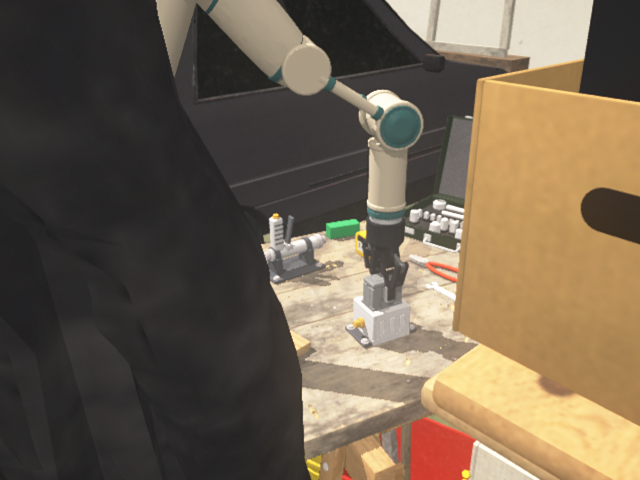

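The fingers closed to 41 mm, less than the 46 mm expected with both catches pressed, so something differs. I'll look closer before lifting.

```bash
python3 - <<'E'
from h import *
a=load("pics/scene9.npz")["img"][240:350,330:440]; b=load("pics/side9.npz")["img"][270:390,205:325]
cv2.imwrite("pics/crop9.png",np.hstack([cv2.resize(a,(400,400),interpolation=2),cv2.resize(b,(400,400),interpolation=2)]))
w=load("pics/wrist9.npz")["img"][200:480,170:470]; cv2.imwrite("pics/crop9w.png",cv2.convertScaleAbs(cv2.resize(w,(640,597),interpolation=2),alpha=2.0,beta=20))
P=cloud(load("pics/wrist9.npz"))
for u,v in [(235,345),(238,325),(397,350),(315,300),(210,360),(415,360),(230,325),(400,325)]:print(u,v,P[v,u].round(4))
E
```

```text
235 345 [ 0.5087 -0.2382  0.1195]
238 325 [ 0.5084 -0.2394  0.1077]
397 350 [ 0.5219 -0.1921  0.1209]
315 300 [ 0.4971 -0.2105  0.1269]
210 360 [ 0.5056 -0.2422  0.1301]
415 360 [ 0.52   -0.1885  0.13  ]
230 325 [ 0.5075 -0.2417  0.1082]
400 325 [ 0.5269 -0.1878  0.0998]
```

View pics/crop9.png

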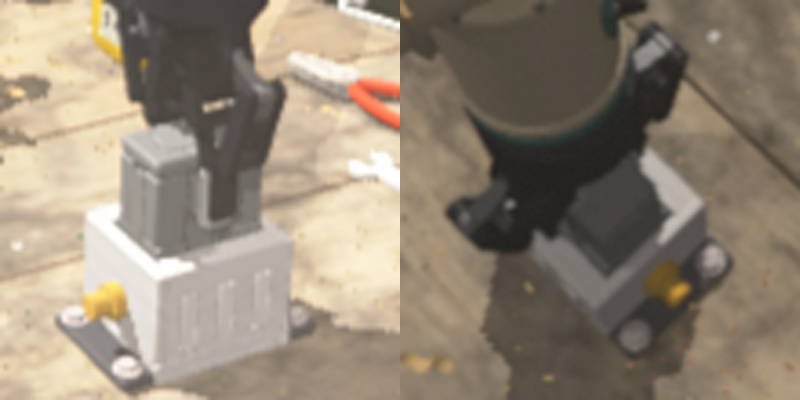

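View pics/crop9w.png

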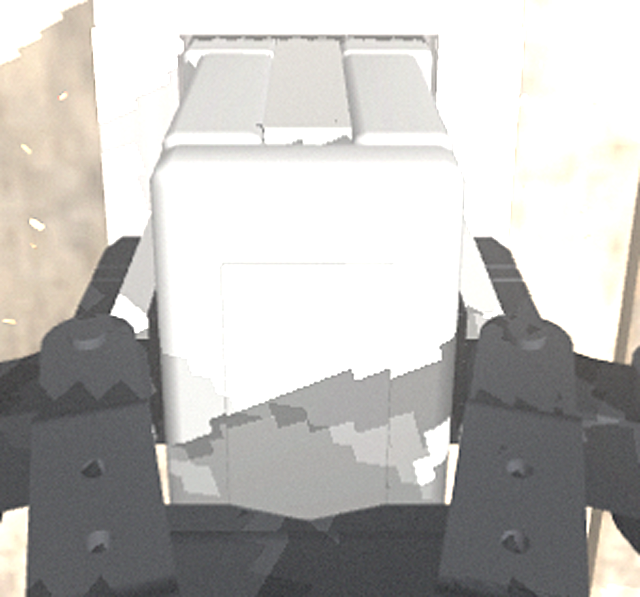

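```bash
python3 - <<'E'
from h import *
a=np.radians(-15.1);R=np.array([[np.cos(a),np.sin(a)],[-np.sin(a),np.cos(a)]])
for n in ["wrist9","scene9","wrist5"]:
    d=load(f"pics/{n}.npz");P=cloud(d)
    if n=="wrist5":
        b=np.radians(-7.1-90);  # put closing direction on 2nd coord
        b=np.radians(-7.1); Rg=np.array([[-np.sin(b),np.cos(b)],[np.cos(b),np.sin(b)]]); g=(P[...,:2]-[.5360,.1299])@Rg.T*1000
    else: g=(P[...,:2]-[.5242,-.2177])@R.T*1000
    z=P[...,2]*1000
    for s in (-1,1):
        for z0 in range(76,146,6):
            m=(z>z0)&(z<z0+6)&(g[...,1]*s>21.0)&(g[...,1]*s<45)&(abs(g[...,0])<14)
            if m.sum()>15:
                y=g[m][:,1]*s; print(n,s,z0,m.sum(),"y",np.round(np.percentile(y,[2,50,98]),1),"x",np.round(np.percentile(g[m][:,0],[2,98]),1),"val",np.median(d["img"][m].max(1)))
E
```

```text
wrist9 -1 88 84 y [27.2 31.2 34.1] x [-9.7 -5. ] val 40.5
wrist9 -1 94 170 y [25.8 31.1 34.5] x [-9.9 -4.8] val 39.0
wrist9 -1 100 219 y [24.9 30.6 34.6] x [-9.9 -4.9] val 41.0
wrist9 -1 106 288 y [23.5 30.  34.7] x [-10.1  -4.8] val 45.0
wrist9 -1 112 245 y [22.4 26.1 34.2] x [-10.1  -5.2] val 96.0
wrist9 -1 118 688 y [21.3 22.7 31.9] x [-10.7  11.5] val 38.0
wrist9 -1 124 812 y [22.7 31.7 43.4] x [-12.4  -3.2] val 41.0
wrist9 -1 130 1457 y [22.  35.  44.7] x [-11.9  11. ] val 40.0
wrist9 -1 136 3261 y [22.5 40.5 44.7] x [-11.1  11.9] val 32.0
wrist9 -1 142 681 y [29.6 44.  45. ] x [-11.3  13.2] val 39.0
wrist9 1 88 82 y [26.2 30.4 33.1] x [-9.8 -4.9] val 49.0
wrist9 1 94 172 y [25.2 30.2 33.7] x [-9.8 -5. ] val 48.5
wrist9 1 100 202 y [24.  29.8 33.8] x [-10.2  -5. ] val 55.0
wrist9 1 106 272 y [23.  29.2 33.7] x [-10.2  -5.1] val 47.0
wrist9 1 112 252 y [21.5 25.2 33.5] x [-10.3  -5.3] val 119.0
wrist9 1 118 544 y [21. 22. 31.] x [-10.9  11.1] val 39.0
wrist9 1 124 845 y [21.8 31.  43.2] x [-12.5  -3.8] val 42.0
wrist9 1 130 1486 y [21.5 34.7 44.5] x [-12.2   7.3] val 41.0
wrist9 
[... 911 characters left out ...]
69 y [22.1 28.  36.1] x [ 5.5 10.7] val 60.0
wrist5 -1 130 411 y [22.  28.1 36.2] x [ 5.7 10.7] val 53.0
wrist5 -1 136 359 y [21.3 25.2 34.7] x [-6.4 10.8] val 139.0
wrist5 -1 142 897 y [21.2 24.3 40.3] x [-10.1  11.6] val 49.0
wrist5 1 76 30 y [21.  22.6 26.2] x [ 0.6 12.1] val 128.5
wrist5 1 106 95 y [21.2 24.4 32.1] x [ 6.1 10.6] val 130.0
wrist5 1 112 284 y [21.3 26.8 35.3] x [ 5.7 10.7] val 57.5
wrist5 1 118 326 y [21.4 27.4 35.5] x [ 5.5 10.7] val 56.0
wrist5 1 124 356 y [21.4 27.2 35.4] x [ 5.6 10.7] val 56.0
wrist5 1 130 418 y [21.4 27.3 35.4] x [ 5.6 10.8] val 49.0
wrist5 1 136 414 y [21.2 23.9 34.1] x [-10.9  10.7] val 69.0
wrist5 1 142 856 y [21.1 23.6 39.3] x [-9.8 11.5] val 52.0
```

The outer finger edges are vertical, so the pads are parallel at about 41 mm; the apparent taper is occlusion by the cassette top. I'll check whether this is compliance of the stops by dropping the grip to 20 N and seeing if the width changes.

```bash
python3 -m creep '{"slide":[[0,0,0],[0,0,0],[0,0,0],[0,0,0],[0,0,0]],"twist":[[0,0,0],[0,0,0],[0,0,0],[0,0,0],[0,0,0]],"fingers":[-1,-1,-1,-1,-1]}' 20
```

```text
clock: 9.4
position: [0.5253, -0.2177, 0.082]
ee_rot: [0.002, 0.131, 0.991, -0.0]
contact_force: [-0.8, 1.8, 9.5]
width: 0.0408
```

The width doesn't change with force, so it isn't just squeeze-dependent. I'll do a small, force-watched test lift (6 mm): a locked cassette would show a large downward pull, while a free one weighs only about 2 N.

```bash
python3 -m creep '{"slide":[[0,0,0.01],[0,0,0.02],[0,0,0.03],[0,0,0.04],[0,0,0.04]],"twist":[[0,0,0],[0,0,0],[0,0,0],[0,0,0],[0,0,0]],"fingers":[-1,-1,-1,-1,-1]}' 20
python3 - <<'E'
from h import *
a=np.radians(-15.1);R=np.array([[np.cos(a),np.sin(a)],[-np.sin(a),np.cos(a)]])
for n in ("scene","side","wrist"):
    grab(n,10)
    for t in (8,9,10):
        P=cloud(load(f"pics/{n}{t}.npz"));g=(P[...,:2]-[.5242,-.2177])@R.T*1000
        m=(abs(g[...,0])<33)&(g[...,0]<33)&(abs(g[...,1])<18)&(P[...,2]>.118)&(P[...,2]<.142)
        sel=g[...,0]<-16 if n!="side" else g[...,0]>16
        q=P[m&sel][:,2]*1000; print(n,t,len(q),np.round(np.percentile(q,[10,50,90]),1) if len(q) else '')
E
```

```text
clock: 9.9
position: [0.5243, -0.2175, 0.0857]
ee_rot: [-0.0, 0.131, 0.991, 0.0]
contact_force: [0.2, -0.1, -2.2]
width: 0.0416
scene 8 95 [121.8 128.7 130.6]
scene 9 103 [120.1 128.6 130.4]
scene 10 104 [121.6 132.2 133.9]
side 8 223 [126.3 128.1 130. ]
side 9 221 [126.4 127.9 129.6]
side 10 236 [129.5 131.5 133.4]
wrist 8 2812 [126.5 127.4 128.3]
wrist 9 7870 [126.6 127.4 128.3]
wrist 10 7732 [130.3 131.1 132. ]
```

The cassette rose 3.7 mm together with the tool, and the load is only 2.2 N (its weight), so the catches are free. I'll continue straight up in small steps.

```bash
python3 -m creep '{"slide":[[0,0,0.03],[0,0,0.06],[0,0,0.1],[0,0,0.14],[0,0,0.18],[0,0,0.2],[0,0,0.2]],"twist":[[0,0,0],[0,0,0],[0,0,0],[0,0,0],[0,0,0],[0,0,0],[0,0,0]],"fingers":[-1,-1,-1,-1,-1,-1,-1]}' 30
python3 -m creep '{"slide":[[0,0,0.03],[0,0,0.07],[0,0,0.12],[0,0,0.17],[0,0,0.22],[0,0,0.27],[0,0,0.32],[0,0,0.36],[0,0,0.4],[0,0,0.43],[0,0,0.44],[0,0,0.44],[0,0,0.44]],"twist":[[0,0,0],[0,0,0],[0,0,0],[0,0,0],[0,0,0],[0,0,0],[0,0,0],[0,0,0],[0,0,0],[0,0,0],[0,0,0],[0,0,0],[0,0,0]],"fingers":[-1,-1,-1,-1,-1,-1,-1,-1,-1,-1,-1,-1,-1]}' 30
python3 - <<'E'
from h import *
a=np.radians(-15.1);R=np.array([[np.cos(a),np.sin(a)],[-np.sin(a),np.cos(a)]])
for n in ("scene","side","wrist"):
    d=grab(n,11)
    P=cloud(d);g=(P[...,:2]-[.5242,-.2177])@R.T*1000
    m=(abs(g[...,0])<32)&(abs(g[...,1])<18)&(P[...,2]>.2)&(P[...,2]<.24)
    m&=(g[...,0]<-16) if n!="side" else (g[...,0]>16)
    q=P[m][:,2]*1000; print(n,len(q),np.round(np.percentile(q,[10,50,90]),1) if len(q) else '')
E
```

```text
clock: 10.75
position: [0.5247, -0.2177, 0.1166]
ee_rot: [0.001, 0.131, 0.991, -0.0]
contact_force: [-0.2, 0.7, -0.7]
width: 0.0408
clock: 12.05
position: [0.5242, -0.2174, 0.1815]
ee_rot: [-0.0, 0.131, 0.991, 0.0]
contact_force: [-0.4, -0.6, -1.3]
width: 0.0411
scene 95 [214.8 228.2 230.2]
side 271 [225.4 227.3 228.9]
wrist 7162 [226.1 226.8 227.7]
```

View pics/scene11.png

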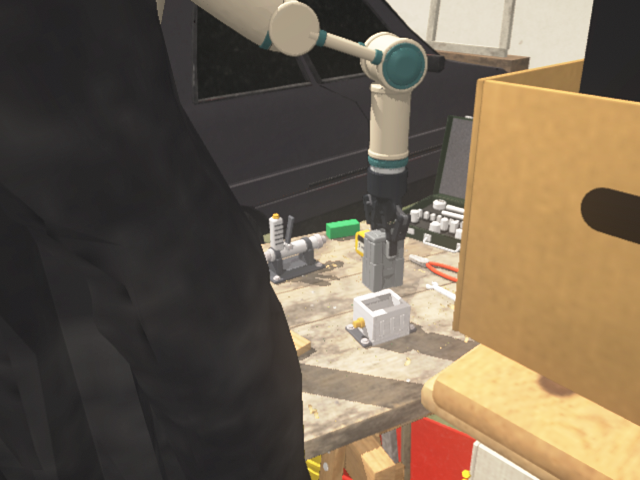

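View pics/wrist11.png

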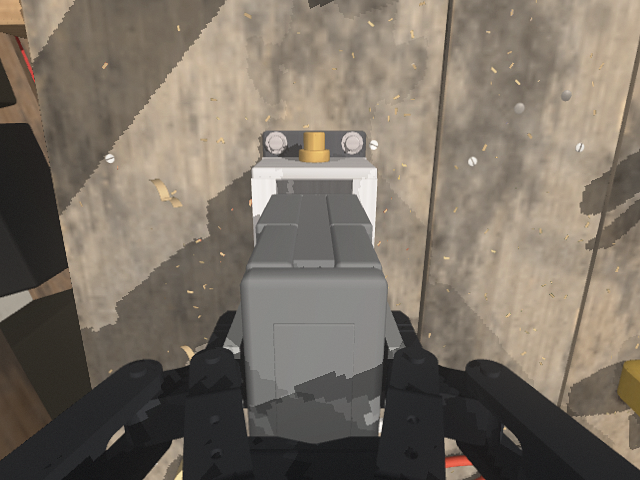

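View pics/side11.png

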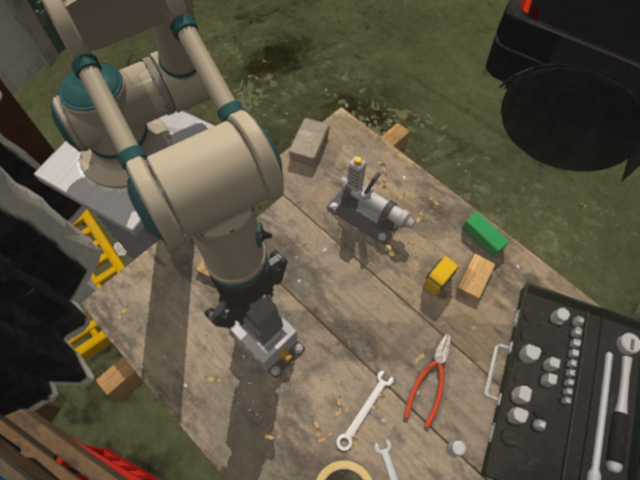

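The scene view shows the cassette upright at (383,262), held in the fingers and well clear of the empty block at (382,315). Its top rose from 127.4 to 226.8 mm, a 99 mm lift. The gun and bystanders look unmoved. I'll do a final hold and tilt check, then hand in.

```bash
python3 -m creep '{"slide":[[0,0,0],[0,0,0],[0,0,0],[0,0,0],[0,0,0]],"twist":[[0,0,0],[0,0,0],[0,0,0],[0,0,0],[0,0,0]],"fingers":[-1,-1,-1,-1,-1]}' 30
python3 - <<'E'
from h import *
d=grab("wrist",12);P=cloud(d)
q=P[285:400,260:370].reshape(-1,3);q=q[(q[:,2]>.22)&(q[:,2]<.235)]
c=np.linalg.lstsq(np.c_[q[:,:2],np.ones(len(q))],q[:,2],rcond=None)[0]
print("top tilt deg",np.degrees(np.arctan(c[:2])).round(2),"z",np.median(q[:,2]).round(4))
a=load("pics/side1.npz");b=load("pics/side11.npz")
df=np.abs(cloud(a)-cloud(b))[...,2]
for nm,(u,v) in dict(tape=(441,276),offcut2=(477,277),sanding=(310,145),spanner=(365,410),trigger=(373,183)).items():
    print(nm,"dz max",np.nanmax(df[v-4:v+5,u-4:u+5]).round(4))
E
```

```text
clock: 12.7
position: [0.5243, -0.2175, 0.1819]
ee_rot: [0.0, 0.131, 0.991, 0.0]
contact_force: [-0.4, 0.1, -1.4]
width: 0.0411
top tilt deg [ 1.04 -0.27] z 0.2274
tape dz max 0.8444
offcut2 dz max 0.8828
sanding dz max 0.8718
spanner dz max 0.0055
trigger dz max 0.9088
```

```bash
python3 - <<'E'
from h import *
a=load("pics/side1.npz");b=load("pics/side11.npz")
A,B=cloud(a)[...,2],cloud(b)[...,2];ok=(a["depth"]>0)&(b["depth"]>0)
for nm,(u,v) in dict(tape=(441,276),wood=(477,277),sanding=(310,145),spanner=(365,410),trigger=(373,183)).items():
    s=np.s_[v-12:v+13,u-12:u+13]; D=np.abs(A-B)[s][ok[s]]; print(nm,"median",np.median(D).round(4),"frac>6mm",(D>.006).mean().round(3))
from rig import order; print(order.sign_off())
E
```

```text
tape median 0.0014 frac>6mm 0.01
wood median 0.0015 frac>6mm 0.003
sanding median 0.0017 frac>6mm 0.015
spanner median 0.0016 frac>6mm 0.008
trigger median 0.0015 frac>6mm 0.01
the job is handed in; nothing more can be done
None
```

I vented the spray line, then released and lifted the filter cassette, and handed the job in at about 12.7 s with the cassette still held.

- **Trigger:** I squeezed it fully home. Its rear face stood vertical in the depth picture and the fingers stopped at 45 mm. I held it for about 1 s and released it, and it sprang back to its original lean.
- **Cassette:** I pinched both catches and lifted straight up 99 mm (top from 127.4 to 226.8 mm). In the last check it hung upright, tilted about 1° by my plane fit. The wrist force was about 1.4 N, close to its weight.
- **Bystanders:** The tape measure, spanner and sanding block, and the trigger, show no change beyond depth noise (median 1.5 mm) between the first clear side view and the last one. I did not measure the offcut by the robot after the lift. The arm hid it in the last side view, and nothing went near it.

**Disagreements:**
- **Finger opening:** The fingers closed to 41 mm on the cassette, where 46 mm was expected with both catches fully pressed. Dropping the grip to 20 N did not change it, and I could not explain the difference. The cassette came out with no locking force and followed the tool exactly.
- **Catch positions:** I could not see the catches directly once the pads covered them.
- **Depth check:** My first bystander comparison, a maximum-difference test, was spoiled by missing depth readings. I repeated it with medians.

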